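Shut the two tap levers and park the spout over the bowl

ROBOT

A 6-joint arm with a two-finger parallel gripper is mounted at the origin on the work surface. World frame = base frame: x ahead of the robot, y to its left, z up, the work surface at z = 0. Lengths are in m, angles in rad, forces in N, time in s.
With the tool pointing down it reaches from about 0.35 to 0.975 m from the base axis. Payload 17.4 kg.
Tool frame: the origin (TCP) lies midway between the tips of the shut fingers; the grasp point (between the pads) lies 19 mm behind it (tcp_to_grasp is the distance from the TCP to the grasp point, in m); z points along the fingers, y is the line along which they close (so a half turn about z gives the same grasp; the last joint's range is limited). The gripper opens to 85 mm and grips with 20 to 120 N. Pads are 22 mm wide; open, the fingers measure 114 mm over their backs; the gripper's body (76 mm by 85 mm) begins 54 mm behind the grasp point. The pads swing forward as they close: fully open they stand 13 mm farther back than shut.
Start: joints at [-1.287, 0.116, 1.442, -0, 1.584, -0.038], TCP at [0.213, -0.64, 0.231] pointing down, gripper open.
Joint ranges: [-2.83, 2.83], [-0.83, 2.19], [0.07, 2.5], [-1.14, 4.28], [0.01, 3], [-2.97, 2.97]. Speed limits (rad/s): [1.89, 1.89, 2.22, 3.14, 3.14, 3.14].

INTERFACE

Orientations are given as [roll, pitch, yaw] about the fixed x, y, z axes, in that order (R = Rz(yaw) Ry(pitch) Rx(roll)).
In Python, from cell import * gives the robot as it stands.
- The arm moves only by the tool apply_moves, never from a script. Its argument "series" is one flat list of numbers, 4 for each row, row after row: the shift along the world's x, y, z in mm, then the turn about the world's z in degrees. In form: [dx, dy, dz, spin, dx, dy, dz, spin, ...]. A call has 1 to 12 rows; each row shifts and turns the commanded pose from where the row before left it; what a row does not reach is not made up. A row lasts 1/8 s, in which the tool goes at most 62.5 mm and 10.7 degrees, less where a joint would pass 70% of its speed; a pose out of reach is approached as far as the arm can. A call is refused whole if a number of a shift passes 62.5 or a number of a turn 10.7, either way. A call with a gripper value outside its range is refused whole. "jaw" is the opening, from 0 (shut) to 1 (fully open), set as the call begins (left out, the last holds). The fingers move at their own pace and stop on an object; "grip_force" is the grip in N (left out, the last holds). Time passes only in rows, so rows that do not move let the fingers close. It gives the time, the measured TCP pose, the force, the opening and the grip force at its end, in the units of the state.
- observe(): the state, without advancing time (a new reading comes with each control period).
- camera(name): name is "side" or "top"; returns the picture (420x560x3 uint8, blue, green, red); there is no depth.
- calibration(name): a dict with "fovy" (degrees; the focal length in pixels is half the picture's height over the tangent of half this angle, whatever the lens; pixels are square), "cx", "cy" (the principal point, pixels), "pose" (4x4, takes a point from camera to world coordinates). Camera axes: x right, y up, looking along -z (the intrinsics and any distortion apply to the point x, -y, -z); pixel columns grow to the right and rows downward; lengths in m; the calibration is good to about 2 mm. A picture is of the moment at which its call begins. calibration takes no time and is no camera call.
- finish_job(): hands the job in; it is judged then, once.
The state is a dict: "t": time; "joints": joint angles; "joint_velocities": joint speeds; "joint_efforts": joint torques, N m; "position": TCP position; "eef_rot": TCP orientation; "contact_force": force on the tool from outside, world axes, zero at the start; "wrist_torque": the same for the moment, N m; "width": finger opening in m; "grip_force": force on a finger pad.
Only numpy, scipy, OpenCV 4.12 (cv2) and the standard library are available. Lean on these libraries where they do the work, as an engineer would, in place of code of your own. Each camera call takes 0.05 s, during which the arm holds its last target. There are 200 camera calls.

TASK

Somebody has finished at the utility-room tap and left both of its side levers open. Push both levers fully shut with a fingertip so that each points straight out sideways in line with the tap's crossbar; only then push the spout round until its outlet is over the middle of the wide, low bowl, or as near to it as the spout swings, to catch the drips. Leave the spout there and do not move the bowl, the jug or anything else standing about.

Things in the scene. Friction and masses are not known exactly. Their poses are not given: they have to be found in the camera images.
- tap: Dark drainer deck with a steel bridge tap, fixed. Origin: on the worktop plane under the tap's pillar (= the spout's vertical pivot axis); x points to the drainer (mid-swing of the spout, roughly away from the robot), y left along the crossbar, z up. Deck: x -110 to 330, y -290 to 290 mm, top face at z 8; side rims 6 mm higher. Pillar: 42 mm thick to z 100, then 28, collar 36 to z 192 mm.
- spout (a joint): Swing of the spout about the pillar axis, rad: 0 = along the tap's +x, positive = anticlockwise from above (to the tap's +y), range -1.4 to 1.4. A straight level round tube, 22 mm thick, axis at z 175 mm, reaching 200 mm from the pillar axis, with a down-turned nozzle at its end. Stays where left; turning it takes about 0.25 N m (2 N at 125 mm out).
- outlet (a point): Centre of the spout's mouth, at the lower end of the down-turned nozzle (26 mm thick), 200 mm from the pillar axis, z 130 mm.
- lever_left (a joint): Left lever, rad: 0 = fully shut against its stop, along the tap's +y; grows as it opens, anticlockwise from above, towards the tap's -x (the robot); range 0 to 1.5. Flat steel bar 12 mm wide, z 78 to 92 mm, its end 80 mm from the pivot; under its outer half only the deck. Stays where left; turning it takes about 0.12 N m (2 N near its end).
- lever_left_pivot (a point): Pivot of the left lever: the vertical axis of the left valve, at tap x 0, y +90 mm, on the lever's mid-height z 85 mm. The round valve and hub are 38 mm thick up to z 95 mm; the crossbar (26 mm thick, axis at z 45 mm) joins it to the pillar.
- lever_left_tip (a point): End of the left lever, on its centre line at z 85 mm, 80 mm from its valve axis.
- lever_right (a joint): Right lever, the mirror image of the left one, rad: 0 = fully shut against its stop, along the tap's -y; grows as it opens, clockwise from above, towards the tap's -x; range 0 to 1.5. Same sizes and stiffness.
- lever_right_pivot (a point): Pivot of the right lever: the vertical axis of the right valve, at tap x 0, y -90 mm, z 85 mm. Valve and hub as on the left.
- lever_right_tip (a point): End of the right lever, on its centre line at z 85 mm, 80 mm from its valve axis.
- bowl: The target: loose wide low round white ceramic bowl, 170 mm across the rim, 70 mm high, standing on the drainer to the left or right of the tap's middle (the jug is on the other side). Origin: centre of its underside.
- jug: Loose tall white ceramic jug, 100 mm across, 105 mm high, with a side handle reaching 83 mm from its axis, on the drainer on the side where the bowl is not. Origin: centre of its underside.
- mug: Loose blue mug, 72 mm across, 85 mm high, on the worktop to the left of the drainer, near its rear left corner. Origin: centre of its underside.
- nailbrush: Loose wooden nail brush, 35 x 85 x 30 mm, on the deck's rear left corner. Origin: centre of its underside.
- soap: Loose bar of soap, 50 x 75 x 24 mm, on the deck's rear right corner. Origin: centre of its underside.
- detergent: Loose white plastic detergent bottle, 90 mm thick, 240 mm high, on the worktop to the left of the drainer. Origin: centre of its underside.
- dispenser: Loose amber soap bottle, 60 mm thick, 150 mm high, on the worktop to the right of the drainer. Origin: centre of its underside.
- tin: Loose steel can, 74 mm thick, 100 mm high, on the worktop to the right of the drainer. Origin: centre of its underside.
Not all that is in view belongs to the job. Leave any blue or yellow look-alike of the bowl alone.

How it is judged:
On the way, in this order (a step that is already met when the one before it is completed fails the run):
1. both levers are fully shut (value of joint each of lever_left, lever_right below 0.08 rad), for 0.2 s.
2. with both levers shut, the spout's outlet is over the bowl (all of step 1 and horizontal distance between outlet and bowl below 0.055 m), for 0.2 s.
At the end, for the whole second after the job is handed in: Both levers are within 0.08 rad of shut, the centre of the spout's outlet is within 55 mm horizontally of the bowl's centre, the spout is still, the bowl is upright, and the bowl, jug and other loose things are within 30 mm of where they stood (all of step 2 and velocity of joint spout between -0.03 and 0.03 rad/s and angle between bowl's own z axis and vertical below 0.1 rad and distance of each of bowl, jug, mug, nailbrush, soap, detergent, dispenser, tin from where it was at the start of the episode below 0.03 m); the robot touches nothing.
It fails at once if a loose thing was lifted, carried or shoved more than 30 mm (distance of any of bowl, jug, mug, nailbrush, soap, detergent, dispenser, tin from where it was at the start of the episode above 0.03 m).
It fails at once if the bowl or jug was tipped (angle between any of bowl, jug's own z axis and vertical above 0.35 rad).
It also fails if it takes over 72 s, if anything falls off the work surface, if the arm or the gripper's body presses on something with over 40 N, if the wrist force passes 120 N, or if a joint passes its speed limit or range.

## Working session

There is one attempt and no reset: what is moved stays moved. The work goes in short steps, Python scripts to look and compute and a tool call to move; the robot and the scene stay as the last step left them, time stands still between calls to the robot, and variables do not carry over. Pictures are saved under pics/ and viewed, at most 10 in all, crops included, and the job is handed in when it is done.

Besides the shell and the picture viewer there is one more tool, called after "Call:" as name(argument=value, ...) on one line, values as JSON. apply_moves: Moves the arm, as the interface text tells. Its arguments: {"type":"object","properties":{"series":{"type":"array","items":{"type":"number"}},"jaw":{"type":"number"},"grip_force":{"type":"number"}},"required":["series"]}

```bash
mkdir -p pics; ls; python3 - <<'E'
from cell import *
import cv2
for n in ("top","side"):
    cv2.imwrite(f"pics/{n}0.png",camera(n)); c=calibration(n); print(n,{k:v for k,v in c.items()})
s=observe(); print(s["t"],s["position"],s["eef_rot"])
E
```

```text
pics
top {'fovy': 49.26815662758619, 'cx': 273.10813467092953, 'cy': 202.1417873807402, 'pose': array([[ 0.00420357,  0.98271497, -0.18507732,  0.261566  ],
       [-0.99994705,  0.00239227, -0.01000893, -0.03025107],
       [-0.00939317,  0.1851096 ,  0.98267299,  1.3808276 ],
       [ 0.        ,  0.        ,  0.        ,  1.        ]])}
side {'fovy': 50.93116042986806, 'cx': 279.4870368603523, 'cy': 214.0101218056104, 'pose': array([[-0.99384513,  0.04922253, -0.09924215,  0.35972889],
       [-0.11029067, -0.52362943,  0.844777  ,  1.04159391],
       [-0.01038405,  0.85052299,  0.52583535,  0.80286105],
       [ 0.        ,  0.        ,  0.        ,  1.        ]])}
0.1 [ 0.21341117 -0.64018909  0.23063286] [-3.14051562e+00 -8.33994559e-05  3.21773781e-01]
```

View pics/top0.png

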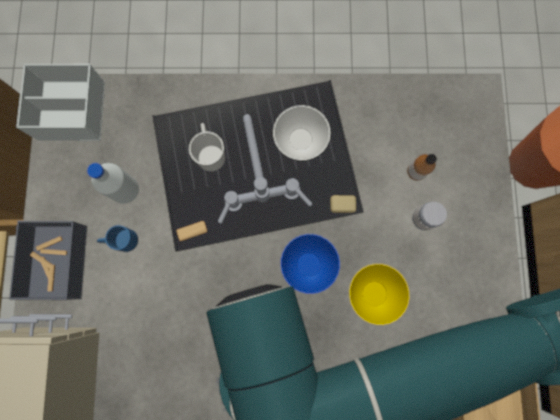

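View pics/side0.png

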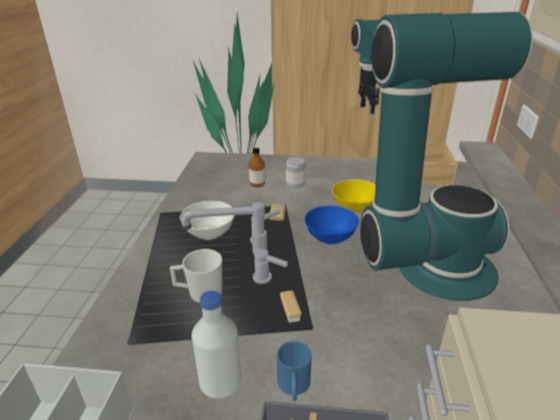

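Top view: pillar at (261,188), hubs at (232,199) and (292,186), lever tips near (222,220) and (310,204), spout end at (248,117). The white bowl is at (302,133), to the right, and the jug at (207,152), to the left. The side view agrees. Next I'll measure on a crop and by casting rays.

```bash
cat > h.py <<'E'
import numpy as np, cv2
from cell import *
def ray(n,u,v):
    c=calibration(n); f=210/np.tan(np.radians(c["fovy"])/2); P=c["pose"]
    d=P[:3,:3]@np.array([(u-c["cx"])/f,-(v-c["cy"])/f,-1]); return P[:3,3],d
def onz(n,u,v,z):
    o,d=ray(n,u,v); return (o+d*(z-o[2])/d[2])[:2]
def proj(n,p):
    c=calibration(n); f=210/np.tan(np.radians(c["fovy"])/2); P=c["pose"]
    q=P[:3,:3].T@(np.asarray(p)-P[:3,3]); return np.array([c["cx"]-f*q[0]/q[2],c["cy"]+f*q[1]/q[2]])
E
python3 - <<'E'
from h import *
im=cv2.imread("pics/top0.png")
cv2.imwrite("pics/crop0.png",cv2.resize(im[75:255,150:370],None,fx=3.3,fy=3.3,interpolation=cv2.INTER_CUBIC))
for k,(u,v,z) in dict(c1=(153,117,.014),c2=(331,82,.014),c3=(362,212,.014),c4=(176,250,.014),hubL=(232,199,.095),hubR=(292,186,.095),pil=(261,187,.192),tipL=(222,220,.085),tipR=(310,204,.085),out=(248,117,.18)).items():
    print(k,onz("top",u,v,z).round(4))
m=cv2.inRange(cv2.cvtColor(im,cv2.COLOR_BGR2HSV),(0,0,120),(180,60,255)); m[:, :150]=0
m=cv2.morphologyEx(m,cv2.MORPH_OPEN,np.ones((3,3)))
cs,_=cv2.findContours(m,cv2.RETR_EXTERNAL,cv2.CHAIN_APPROX_NONE)
for c in cs:
    (u,v),r=cv2.minEnclosingCircle(c)
    if 180<u<345 and 80<v<240 and cv2.contourArea(c)>80: print(u,v,r,cv2.contourArea(c),onz("top",u,v,.07))
E
```

```text
c1 [0.7915 0.3639]
c2 [ 0.9096 -0.1994]
c3 [ 0.4894 -0.2849]
c4 [0.3729 0.2729]
hubL [0.5126 0.1006]
hubR [ 0.5511 -0.0713]
pil [0.5264 0.0142]
tipL [0.4533 0.129 ]
tipR [ 0.5004 -0.1231]
out [0.7273 0.0525]
238.0 206.5 23.900936126708984 279.5 [0.49529548 0.08520469]
285.5 193.5 20.012596130371094 260.5 [ 0.53423526 -0.05300752]
205.8671112060547 147.9819793701172 17.59783363342285 452.0 [0.6723828  0.18440962]
253.5 152.0 37.963897705078125 474.5 [0.6601193  0.04208246]
301.1201171875 132.9825439453125 28.74957847595215 2405.5 [ 0.71951519 -0.09994848]
```

View pics/crop0.png

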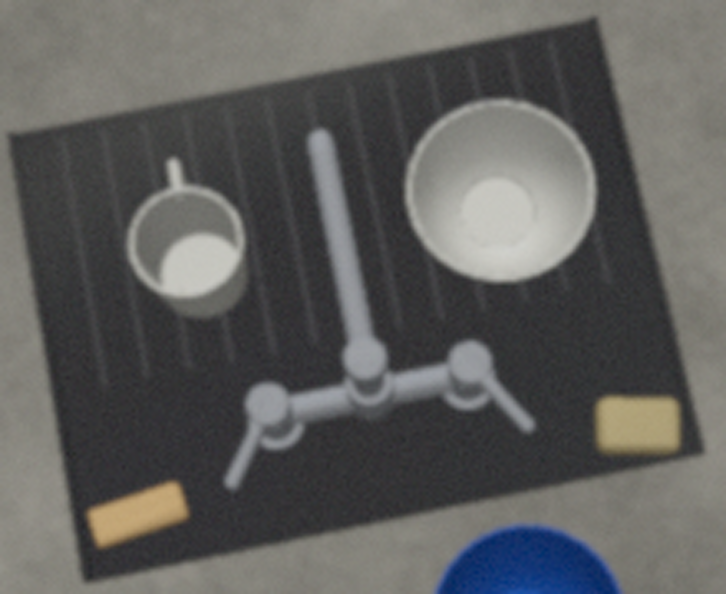

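```bash
python3 - <<'E'
from h import *
g=lambda x,y,z:onz("top",x/3.3+150,y/3.3+75,z)
C=[g(10,134,.014),g(597,18,.014),g(702,452,.014),g(86,580,.014)]
L=[(330,290),(330,-290),(-110,-290),(-110,290)]
pts=C+[g(268,405,.095),g(470,362,.095),g(366,357,.192)]
mod=np.array(L+[(0,90),(0,-90),(0,0)])/1e3
A=np.array(pts)
a,b=A-A.mean(0),mod-mod.mean(0)
th=np.arctan2((b[:,0]*a[:,1]-b[:,1]*a[:,0]).sum(),(a*b).sum())
R=np.array([[np.cos(th),-np.sin(th)],[np.sin(th),np.cos(th)]])
t=A.mean(0)-R@mod.mean(0)
print("th",np.degrees(th),"t",t,"\nres",(A-(mod@R.T+t)).round(4))
T=lambda p:R.T@(np.array(p)-t)
for k,p in dict(tipL=g(231,488,.085),tipR=g(531,428,.085),out=g(321,130,.186),bowl=g(501,190,.078),soap=g(638,425,.032),nail=g(138,515,.038),jug=g(186,240,.113)).items(): print(k,(T(p)*1e3).round(1))
W=lambda x,y:(R@np.array([x,y])/1e3+t*1)
for s,nm,tip in((1,"L",g(231,488,.085)),(-1,"R",g(531,428,.085))):
    q=T(tip)-np.array([0,s*.09]); ph=np.arctan2(-q[0],s*q[1]); print(nm,"phi",ph,"len",np.hypot(*q))
    for f in [ph]+list(np.linspace(ph,0,8)):
        first = f is ph
        n=np.array([np.cos(f),np.sin(f)]); h=11*n[0]+14.5*n[1]+6
        r=62; p=np.array([0,90])+r*np.array([-np.sin(f),np.cos(f)])-h*n; p[1]*=s
        print(f"{f:.2f}",p.round(),(W(*p)*1e3).round())
b=T(g(501,190,.078)); print("bowl ang",np.arctan2(b[1],b[0]),np.hypot(*b))
for f in np.linspace(0.1,np.arctan2(b[1],b[0]),6):
    p=160*np.array([np.cos(f),np.sin(f)])+(11+11*abs(np.sin(f))*0+14.5-11)*0*1+ (11+14.5*np.cos(f)+11*abs(np.sin(f)))*np.array([-np.sin(f),np.cos(f)])
    print(f"{f:.2f}",p.round(),(W(*p)*1e3).round())
E
```

```text
th 11.939518103137303 t [0.53552286 0.01489629] 
res [[-0.0023 -0.0029]
 [-0.0035  0.0013]
 [ 0.0016  0.0045]
 [ 0.0028 -0.0033]
 [-0.0006 -0.    ]
 [ 0.0008  0.0006]
 [ 0.0012 -0.0003]]
tipL [-63.9 135.8]
tipR [ -65.4 -129.9]
out [200.8  -2.3]
bowl [ 154.4 -151.7]
soap [ -73.8 -231.2]
nail [-63.1 226.2]
jug [154.8 131.9]
L phi 0.949265382426028 len 0.07857468922650822
0.95 [-64. 106.] [450. 106.]
0.95 [-64. 106.] [450. 106.]
0.81 [-62. 115.] [451. 115.]
0.68 [-57. 123.] [454. 124.]
0.54 [-52. 131.] [458. 133.]
0.41 [-45. 138.] [463. 141.]
0.27 [-36. 144.] [470. 149.]
0.14 [-27. 149.] [478. 155.]
0.00 [-17. 152.] [487. 160.]
R phi 1.0228514618067823 len 0.07661610826039068
1.02 [ -65. -102.] [493. -98.]
1.02 [ -65. -102.] [493. -98.]
0.88 [ -63. -111.] [ 497. -107.]
0.73 [ -59. -120.] [ 503. -115.]
0.58 [ -54. -129.] [ 510. -122.]
0.44 [ -46. -137.] [ 518. -128.]
0.29 [ -38. -143.] [ 528. -133.]
0.15 [ -28. -149.] [ 539. -136.]
0.00 [ -17. -152.] [ 550. -137.]
bowl ang -0.7766337292817915 0.21649125261006702
0.10 [157.  42.] [680.  89.]
-0.08 [162.  14.] [691.  62.]
-0.25 [162. -13.] [697.  36.]
-0.43 [158. -40.] [698.   8.]
-0.60 [148. -66.] [695. -19.]
-0.78 [134. -91.] [686. -47.]
```

Call:
apply_moves(series=[0,0,30,0,20,40,0,0,40,60,0,0,40,60,0,-3,40,60,0,-3,0,0,0,0], jaw=0)

```text
t: 0.85
position: [0.3393, -0.4415, 0.2616]
eef_rot: [3.141, -0.001, 0.22]
contact_force: [-0.2, -1.4, 0.7]
width: -0.0
grip_force: 0.0
```

Call:
apply_moves(series=[20,55,0,0,20,55,0,0,20,55,0,0,22,55,0,0,25,55,0,0,25,55,0,0,0,0,-50,0,0,0,-50,0,0,0,0,0])

```text
t: 1.98
position: [0.468, -0.1143, 0.1581]
eef_rot: [-3.139, 0.005, 0.217]
contact_force: [0.0, -1.0, 1.1]
width: 0.0004
grip_force: 0.0
```

Call:
apply_moves(series=[0,0,0,0,0,0,0,0])

```text
t: 2.22
position: [0.4703, -0.115, 0.1636]
eef_rot: [3.14, -0.003, 0.217]
contact_force: [0.1, -0.4, -0.5]
width: 0.0001
grip_force: 0.0
```

Call:
apply_moves(series=[15,25,0,0,0,0,-30,0,0,0,-30,0,0,0,-34,0,0,0,0,0,0,0,0,0])

```text
t: 2.98
position: [0.4854, -0.0897, 0.0694]
eef_rot: [3.141, -0.002, 0.217]
contact_force: [-0.1, -0.7, 0.9]
width: -0.0001
grip_force: 0.0
```

```bash
python3 - <<'E'
from h import *
o=observe();print(o["position"])
im=camera("top"); s=camera("side")
a=cv2.resize(s[180:320,180:340],None,fx=3,fy=3); b=cv2.resize(im[75:255,200:340],None,fx=2.5,fy=2.5)
H=max(a.shape[0],b.shape[0]); o=np.zeros((H,a.shape[1]+b.shape[1],3),np.uint8); o[:a.shape[0],:a.shape[1]]=a; o[:b.shape[0],a.shape[1]:]=b
cv2.imwrite("pics/a1.png",o[:600,:])
print(o.shape)
E
```

```text
[ 0.48537864 -0.08968738  0.06942432]
(450, 830, 3)
```

```bash
ls pics
```

```text
a1.png
crop0.png
side0.png
top0.png
```

View pics/a1.png

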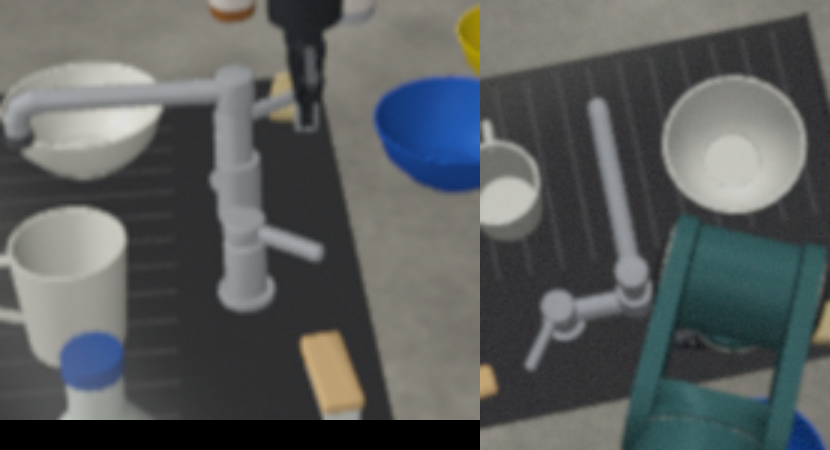

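The picture shows the fingertip on the inner side of the right lever, clear of it: tip at about (305,125) in the left panel, with the lever end behind it at (290,100). Next I sweep it shut.

Call:
apply_moves(series=[8,-8,0,0,4,-9,0,0,6,-8,0,0,7,-7,0,0,8,-6,0,0,10,-5,0,0,11,-3,0,0,9,-1,0,0,0,0,0,0])

```text
t: 4.2
position: [0.5482, -0.1364, 0.0673]
eef_rot: [3.141, -0.0, 0.217]
contact_force: [0.2, -0.1, 0.2]
width: -0.0001
grip_force: 0.0
```

Call:
apply_moves(series=[2,0.4,0,0,0,0,0,0])

```text
t: 4.45
position: [0.5495, -0.1359, 0.0674]
eef_rot: [3.141, -0.0, 0.217]
contact_force: [0.0, 0.7, 0.1]
width: 0.0004
grip_force: 0.0
```

Call:
apply_moves(series=[2,0.4,0,0,0,0,0,0])

```text
t: 4.7
position: [0.5515, -0.1356, 0.0674]
eef_rot: [3.141, -0.0, 0.217]
contact_force: [-1.0, -0.9, -0.6]
width: -0.0
grip_force: 0.4
```

Call:
apply_moves(series=[2,0.4,0,0,0,0,0,0])

```text
t: 4.95
position: [0.5534, -0.1352, 0.0674]
eef_rot: [3.141, 0.0, 0.217]
contact_force: [-4.0, -2.7, 1.3]
width: 0.0001
grip_force: 2.0
```

Call:
apply_moves(series=[2,0.4,0,0,0,0,0,0])

```text
t: 5.2
position: [0.5538, -0.1352, 0.0672]
eef_rot: [-3.141, 0.005, 0.217]
contact_force: [-21.3, -4.6, 9.7]
width: 0.0001
grip_force: 10.9
```

Call:
apply_moves(series=[2,0.4,0,0,0,0,0,0])

```text
t: 5.45
position: [0.5542, -0.1351, 0.067]
eef_rot: [-3.141, 0.009, 0.217]
contact_force: [-38.3, -8.3, 18.5]
width: 0.0001
grip_force: 19.7
```

Call:
apply_moves(series=[-10,-2,0,0,-30,-6,10,0,-25,-5,40,0,-10,20,50,0,-5,50,0,0,-5,50,0,0,-5,50,0,0,-5,50,0,0,-5,20,0,0,0,0,0,0,0,0,0,0])

```text
t: 6.82
position: [0.4577, 0.0922, 0.1674]
eef_rot: [3.142, -0.0, 0.217]
contact_force: [0.3, -0.2, 0.4]
width: -0.0001
grip_force: 0.0
```

Call:
apply_moves(series=[-11,2,0,0,0,0,-35,0,0,0,-35,0,0,0,-29,0,0,0,0,0])

```text
t: 7.45
position: [0.4451, 0.094, 0.0667]
eef_rot: [-3.141, 0.003, 0.216]
contact_force: [0.1, -0.5, 0.8]
width: -0.0
grip_force: 0.0
```

Call:
apply_moves(series=[4,12,0,0,1,9,0,0,3,9,0,0,5,9,0,0,5,8,0,0,8,8,0,0,8,6,0,0,9,5,0,0,2,0.4,0,0,0,0,0,0])

```text
t: 8.7
position: [0.4905, 0.1612, 0.068]
eef_rot: [-3.141, 0.004, 0.217]
contact_force: [-15.6, -2.3, 6.7]
width: 0.0
grip_force: 8.2
```

Call:
apply_moves(series=[2,0.4,0,0,0,0,0,0])

```text
t: 8.95
position: [0.4909, 0.1613, 0.0677]
eef_rot: [-3.141, 0.008, 0.217]
contact_force: [-33.9, -6.0, 14.8]
width: 0.0002
grip_force: 17.1
```

Call:
apply_moves(series=[-10,-2,0,0,-20,-4,10,0,0,0,45,0,0,0,45,0,0,0,45,0,0,0,45,0,0,0,0,0,0,0,0,0])

```text
t: 9.95
position: [0.4636, 0.1555, 0.2577]
eef_rot: [-3.141, 0.0, 0.217]
contact_force: [-0.6, 0.7, -1.0]
width: 0.0001
grip_force: 0.0
```

```bash
python3 - <<'E'
from h import *
im=camera("top"); s=camera("side")
a=cv2.resize(s[180:320,180:340],None,fx=2.5,fy=2.5); b=cv2.resize(im[75:255,200:340],None,fx=2.5,fy=2.5)
o=np.zeros((450,750,3),np.uint8); o[:a.shape[0],:a.shape[1]]=a; o[:b.shape[0],400:400+b.shape[1]]=b
cv2.imwrite("pics/a2.png",o)
E
```

```text
(no output)
```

View pics/a2.png

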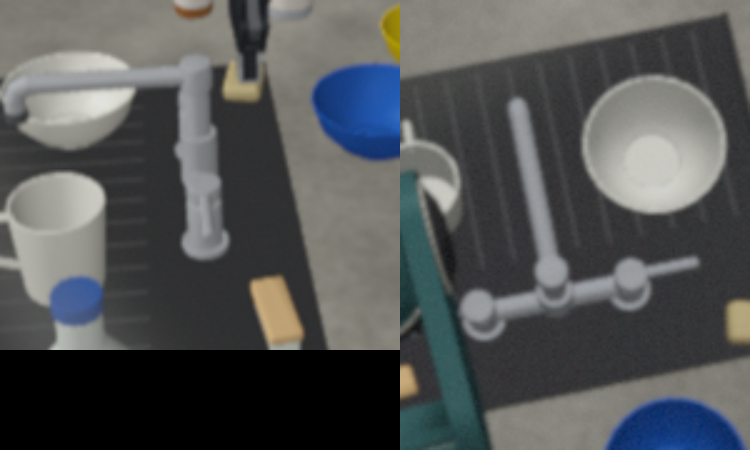

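The right lever lies in line with the crossbar, from the hub at (632,278) to the tip at (697,262). The left one points straight at the side camera, so it is in line too. Now the spout.

Call:
apply_moves(series=[40,-9,0,0,45,-10,0,0,45,-10,0,0,45,-10,0,0,42,-10,0,0,0,0,0,0,0,0,-35,0,0,0,-35,0,0,0,-33,0,0,0,0,0,0,0,0,0])

```text
t: 11.42
position: [0.6805, 0.1067, 0.1568]
eef_rot: [3.142, -0.001, 0.217]
contact_force: [-0.6, 0.2, 0.9]
width: -0.0003
grip_force: 0.0
```

Call:
apply_moves(series=[0,-17,0,0,6,-14,0,0,5,-13,0,0,3,-13,0,0,3,-13,0,0,1,-14,0,0,0,-14,0,0,-1,-13,0,0,-2,-14,0,0,-4,-14,0,0,-5,-12,0,0,0,0,0,0])

```text
t: 12.92
position: [0.6862, -0.0457, 0.1555]
eef_rot: [3.141, -0.0, 0.216]
contact_force: [0.4, -0.3, 0.4]
width: -0.0004
grip_force: 0.0
```

```bash
python3 - <<'E'
from h import *
im=camera("top"); s=camera("side")
a=cv2.resize(s[180:320,180:340],None,fx=2.5,fy=2.5); b=cv2.resize(im[75:255,200:340],None,fx=2.5,fy=2.5)
o=np.zeros((450,750,3),np.uint8); o[:a.shape[0],:a.shape[1]]=a; o[:b.shape[0],400:400+b.shape[1]]=b
cv2.imwrite("pics/a3.png",o)
E
```

```text
(no output)
```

View pics/a3.png

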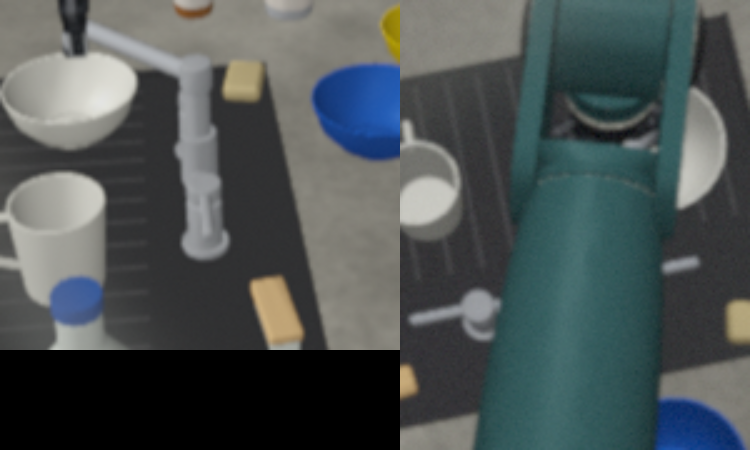

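The left lever is shut too, and the spout has swung over the bowl. The arm hides the outlet from above, so I'll back off and measure.

Call:
apply_moves(series=[4,10,0,0,8,25,0,0,0,30,20,0,0,0,50,0,0,0,40,0,-30,50,0,0,-40,50,0,0,-40,50,0,0,-40,50,0,0,0,0,0,0,0,0,0,0])

```text
t: 14.4
position: [0.5513, 0.2181, 0.2655]
eef_rot: [3.142, -0.0, 0.219]
contact_force: [-0.1, -0.1, -0.5]
width: -0.0001
grip_force: 0.0
```

```bash
python3 - <<'E'
from h import *
im=camera("top"); s=camera("side")
a=cv2.resize(s[180:320,180:340],None,fx=2.5,fy=2.5); b=cv2.resize(im[75:255,200:340],None,fx=2.5,fy=2.5)
o=np.zeros((450,750,3),np.uint8); o[:a.shape[0],:a.shape[1]]=a; o[:b.shape[0],400:400+b.shape[1]]=b
cv2.imwrite("pics/a4.png",o)
E
```

```text
(no output)
```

View pics/a4.png

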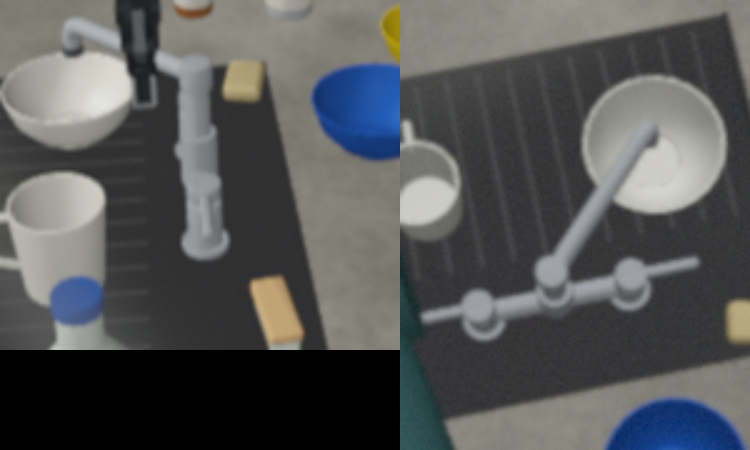

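The outlet end at (650,130) sits over the bowl, whose rim centre is at (654,144). From the pixel direction the spout is at about -0.83 rad against -0.78 wanted, so the outlet is roughly 20 mm from the bowl centre, within 55 mm. Both levers are in line, and nothing else has visibly moved.

```bash
python3 - <<'E'
from h import *
o=onz("top",300,127.5,.186); b=onz("top",301.5,132.6,.078); print(o,b,np.hypot(*(o-b)))
if np.hypot(*(o-b))<.045: print(finish_job())
E
```

```text
[ 0.6947066  -0.09082785] [ 0.71791474 -0.10066244] 0.025205895027278106
the job is handed in; nothing more can be done
None
```

The job is handed in: both levers are shut against their stops, the spout outlet measured about 25 mm from the bowl's centre (limit 55 mm), nothing else had visibly moved in the last picture, and the verdict was not shown.

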